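# Build up a gearbox output shaft

## Task

Build up the gearbox shaft that stands upright in the round holding stand: fit over it, in this order, the gear (cone side up, as it lies), the brass synchro ring so that it nests over the gear's cone, the synchro hub with its sleeve (the side that lies up stays up), and the ball bearing last. Lower each part all the way down until it sits flat on the one below, without letting it drop down the shaft, and let go of it. Leave the spray can, the carton and the screwdriver where they are.

Things in the scene. Friction and masses are not known exactly. Their poses are not given: they have to be found in the camera images.
- stand: Fixed stand holding a gearbox shaft upright. Grey base 110 mm across, 12 high; socket 48 across to 32; toothed pinion 50 across at 34-54; shoulder 36 across, its top (the gear's seat) at 60; plain shaft 22 mm thick to 117, tapering to a 16 mm stub, tip at 126. Origin: centre of the underside, on its axis, z up. Built up, origins lie above it by: gear 60, ring 78, hub 90, bearing 110 mm
- gear: Loose steel gear, 0.38 kg, flat, cone up. Toothed rim 74 mm across, 0 to 12 mm high; above it dog teeth 54 across from 12 to 18 (grip here, fingertips just above the rim); then a smooth cone, 46 across at 18 to 41 at 30 (top). Bore 26 mm right through. Origin: centre of the underside; z up along the bore
- synchro_ring: Loose brass ring, 0.06 kg, lying flat: 56 mm across (finely toothed foot edge), inner diameter 49, 11 mm high. On the gear it passes over the cone and rests on the dog teeth, its top 1 mm below the cone's top. Origin: centre of the hole at the underside; z up
- hub: Loose synchro hub in its sleeve, one solid piece, 0.30 kg, lying flat: steel sleeve 62 mm across, 16 high, with a groove round the outside (grip across the sleeve); inside, a hub with 3 brass keys; its middle boss, 34 across, stands 4 mm above the sleeve (20 above the underside). Bore 26 mm. It rests on the gear's cone; the bearing rests on its boss. Origin: centre of the underside; z up
- bearing: Loose steel ball bearing, 0.13 kg, lying flat: 52 mm across, 15 mm high, bore 26 mm, smaller than the hub and with no boss, the balls seen between its two rings. Origin: centre of the underside; z up
- spray_can: Bystander: white aerosol can with a red band, 66 mm across, 170 mm high, standing. Origin: centre of the underside
- carton: Bystander: brown parts carton 90 x 75 x 60 mm. Origin: centre of the underside
- screwdriver: Bystander: red-handled screwdriver 200 mm long, lying; handle towards its -x. Origin: middle of its length, on the bench
Things that resemble listed ones, but are neither listed nor needed, are in the scene too. Of the things shaped like the stand, the grey one is meant. Leave any brown look-alike of the gear alone.

How it is judged:
On the way, in this order (a step that is already met when the one before it is completed fails the run):
1. the gear is on the shaft, down on its shoulder, and let go (z of gear in the frame of stand between 0.057 and 0.063 m and horizontal distance between gear and stand below 0.006 m and angle between gear's own z axis and vertical below 0.08 rad and linear speed of gear below 0.02 m/s and contact force between the fingers and gear below 0.2 N), for 0.2 s.
2. the brass ring is nested over the gear's cone and let go (z of synchro_ring in the frame of stand between 0.075 and 0.081 m and horizontal distance between synchro_ring and stand below 0.006 m and angle between synchro_ring's own z axis and vertical below 0.08 rad and linear speed of synchro_ring below 0.02 m/s and contact force between the fingers and synchro_ring below 0.2 N), for 0.2 s.
3. the hub with its sleeve is down on the gear and let go (z of hub in the frame of stand between 0.087 and 0.093 m and horizontal distance between hub and stand below 0.006 m and angle between hub's own z axis and vertical below 0.08 rad and linear speed of hub below 0.02 m/s and contact force between the fingers and hub below 0.2 N), for 0.2 s.
4. the bearing is down on the hub and let go (z of bearing in the frame of stand between 0.107 and 0.113 m and horizontal distance between bearing and stand below 0.006 m and angle between bearing's own z axis and vertical below 0.08 rad and linear speed of bearing below 0.02 m/s and contact force between the fingers and bearing below 0.2 N), for 0.2 s.
At the end, for the whole second after the job is handed in: On the shaft, from the shoulder up: gear, brass ring over its cone, hub, bearing, each within 3 mm of its fully seated height, within 6 mm of the shaft's axis, flat within 0.08 rad, released and at rest (all of step 1 and all of step 2 and all of step 3 and all of step 4); the robot touches nothing.
It fails at once if a part drops down the shaft (faster than 0.6 m/s while on the shaft's axis) ((horizontal distance between gear and stand below 0.01 m and linear speed of gear above 0.6 m/s) or (horizontal distance between synchro_ring and stand below 0.01 m and linear speed of synchro_ring above 0.6 m/s) or (horizontal distance between hub and stand below 0.01 m and linear speed of hub above 0.6 m/s) or (horizontal distance between bearing and stand below 0.01 m and linear speed of bearing above 0.6 m/s)).
It fails at once if the spray can, the carton or the screwdriver is moved more than 30 mm (distance of any of spray_can, carton, screwdriver from where it was at the start of the episode above 0.03 m).
It also fails if it takes over 99 s, if anything falls off the work surface, if the arm or the gripper's body presses on something with over 40 N, if the wrist force passes 120 N, or if a joint passes its speed limit or range.

## Robot

A 6-joint arm with a two-finger parallel gripper is mounted at the origin on the work surface. World frame = base frame: x ahead of the robot, y to its left, z up, the work surface at z = 0. Lengths are in m, angles in rad, forces in N, time in s.
With the tool pointing down it reaches from about 0.3 to 0.775 m from the base axis. Payload 14.6 kg.
Tool frame: the origin (TCP) lies at the very end of the fingers, on their centre line; the grasp point (between the pads) lies 19 mm behind it; z points along the fingers, y is the line along which they close (so a half turn about z gives the same grasp; the last joint's range is limited). The gripper opens to 94 mm and grips with 3 to 60 N. Pads are 16 mm wide; open, the fingers measure 119 mm over their backs; the gripper's body (75 mm by 177 mm) begins 78 mm behind the grasp point.
Start: joints at [-1.381, 0.3, 1.521, -0, 1.321, -0.067], TCP at [0.14, -0.532, 0.205] pointing down, gripper open.
Joint ranges: [-3.03, 3.03], [-0.79, 2.21], [0.23, 2.52], [-1.04, 4.18], [0, 3.07], [-2.55, 2.55]. Speed limits (rad/s): [2.22, 2.22, 2.57, 3.14, 3.14, 3.14].

## Interface

Orientations are given as [roll, pitch, yaw] about the fixed x, y, z axes, in that order (R = Rz(yaw) Ry(pitch) Rx(roll)).
In Python, from station import ctrl, cams gives the robot as it stands. The module is installed in compiled form; this text tells all that it offers.
- The arm moves only by the tool arm_command, never from a script. Its argument "plan" is a list that holds one entry, the list of rows, each a list of 7 numbers: the shift along the tool's x, y, z in a scale on which 1.0 is 600 mm, then the turn, a rotation vector about the tool's x, y, z in parts of the range, where 1.0 means pi rad, then the closure, from -1 (fully open) to 1 (shut). A call has 1 to 12 rows; each row is the pose to reach, as a shift and turn from the pose commanded when the call began, along the tool's axes at that moment; what a row does not reach only later rows make up. A row lasts 1/10 s, in which the tool goes at most 50 mm and 8.59 degrees, less where a joint would pass 70% of its speed; a pose out of reach is approached as far as the arm can. No shift or turn number may pass 1 either way. A call with a gripper value outside its range is refused whole. The fingers move at their own pace and stop on an object; "squeeze" is the grip in N (left out, the last holds). Time passes only in rows, so rows that repeat a pose let the fingers close. It gives the time, the measured TCP pose, the force, the opening and the grip force at its end, in the units of the state.
- ctrl.get_obs(): the state, without advancing time (a new reading comes with each control period).
- cams.camera(name): name is "scene" or "top" or "wrist"; returns (picture, depth): 480x640x3 uint8, blue, green, red; 480x640 float32, m along the optical axis (not along the pixel's ray), 0 where there is no reading.
- cams.camera_info(name): a dict with "fx", "fy", "cx", "cy" (pixels), "world_to_cam" (4x4, takes a point from world to camera coordinates). Camera axes: x right, y down, z forward; pixel columns grow to the right and rows downward; lengths in m; the calibration is good to about 2 mm. A picture is of the moment at which its call begins: read the wrist's pose just before it. camera_info takes no time and is no camera call; for the wrist camera it gives the pose at the moment of the call.
- ctrl.hand_in(): hands the job in; it is judged then, once.
The state is a dict: "time_s": time; "qpos": joint angles; "joint_vel": joint speeds; "tau": joint torques, N m; "ee_pos": TCP position; "eef_rot": TCP orientation; "force": force on the tool from outside, world axes, zero at the start; "moment": the same for the moment, N m; "grip_width": finger opening in m; "grip_force": force on a finger pad.
Only numpy, scipy, OpenCV 4.12 (cv2) and the standard library are available. Lean on these libraries where they do the work, as an engineer would, in place of code of your own. Each camera call takes 0.05 s, during which the arm holds its last target. There are 200 camera calls.

## Working session

There is one attempt and no reset: what is moved stays moved. The work goes in short steps, Python scripts to look and compute and a tool call to move; the robot and the scene stay as the last step left them, time stands still between calls to the robot, and variables do not carry over. Pictures are saved under pics/ and viewed, at most 14 in all, crops included, and the job is handed in when it is done.

Besides the shell and the picture viewer there is one more tool, called as name(argument=value, ...), one argument or row to a line, values as JSON. arm_command: Moves the arm, as the interface text tells. Its arguments: {"type":"object","properties":{"plan":{"type":"array"},"squeeze":{"type":"number"}},"required":["plan"]}

```bash
mkdir -p pics; python3 - <<'E'
from station import ctrl,cams
import cv2,numpy as np
o=ctrl.get_obs();print(o)
for n in("top","scene"):
    p,d=cams.camera(n);cv2.imwrite(f"pics/{n}0.png",p);np.save(f"pics/{n}0.npy",d);i=cams.camera_info(n);print(n,i)
E
```

```text
{'time_s': 0.0, 'qpos': array([-1.38060985e+00,  3.00450525e-01,  1.52157748e+00,  1.69954378e-05,
        1.32068928e+00, -6.65882709e-02]), 'joint_vel': array([ 0.00114007, -0.00128259, -0.00112579,  0.00085987, -0.00077743,
        0.00115744]), 'tau': array([-1.39397522e-03, -5.31803656e+01, -3.52737594e+01,  7.07567786e-02,
        2.43562093e-02, -1.02509939e-04]), 'ee_pos': array([ 0.13963812, -0.53171169,  0.20489914]), 'eef_rot': array([-3.14047161e+00, -9.12571939e-05,  2.56770485e-01]), 'force': array([ 0.41592178,  0.6923956 , -0.27911766]), 'moment': array([0.0457252 , 0.03888085, 0.04493239]), 'grip_force': 0.0, 'grip_width': 0.09394499599821174}
top {'fx': 555.6911503950513, 'fy': 555.6911503950513, 'cx': 324.9551227551588, 'cy': 242.39648023581708, 'world_to_cam': array([[ 1.69806276e-03, -9.99998558e-01,  3.54077644e-05,
         5.66002244e-02],
       [-9.93060778e-01, -1.69044556e-03, -1.17590106e-01,
         5.15474633e-01],
       [ 1.17589996e-01,  1.64513317e-04, -9.93062216e-01,
         1.09268535e+00],
       [ 0.00000000e+00,  0.00000000e+00,  0.00000000e+00,
         1.00000000e+00]])}
scene {'fx': 547.6160442211941, 'fy': 547.6160442211941, 'cx': 320.94605369527955, 'cy': 246.2659781511515, 'world_to_cam': array([[-0.86321043,  0.50442232,  0.02063687,  0.43671747],
       [ 0.26543595,  0.48824903, -0.83135831, -0.1353276 ],
       [-0.42943161, -0.7121594 , -0.55535347,  1.59712614],
       [ 0.        ,  0.        ,  0.        ,  1.        ]])}
```

View pics/top0.png

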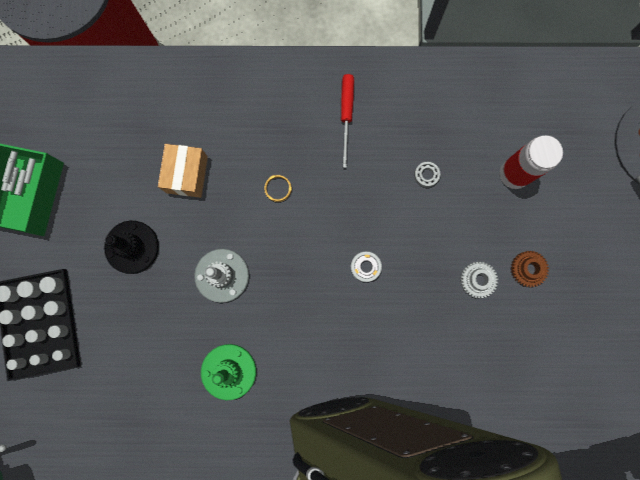

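View pics/scene0.png

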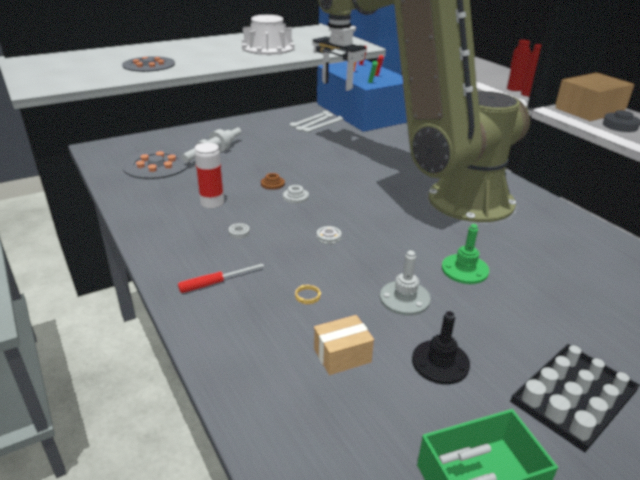

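The top view shows three stands: black (131,247), grey (221,276) and green (228,372). The grey one is meant. There are two gear shapes: grey (480,280) and brown (530,269). I want the grey one. The ring is at (278,188), the hub at (366,267) with a boss and brass keys, and the bearing at (428,174) with visible balls and no boss. I'll confirm these in a crop and measure them.

```bash
cat > h.py <<'E'
import numpy as np,cv2
def ray(i,u,v,z):
    """intersect pixel rays with the plane at world height z"""
    R=i["world_to_cam"][:3,:3];t=i["world_to_cam"][:3,3]
    c=-R.T@t
    d=np.c_[(np.atleast_1d(u)-i["cx"])/i["fx"],(np.atleast_1d(v)-i["cy"])/i["fy"],np.ones(np.size(u))]@R
    return (c+d*((z-c[2])/d[:,2])[:,None])[:,:2]
def proj(i,P):
    q=np.c_[P,np.ones(len(P))]@i["world_to_cam"].T
    return np.c_[i["fx"]*q[:,0]/q[:,2]+i["cx"],i["fy"]*q[:,1]/q[:,2]+i["cy"]]
E
python3 - <<'E'
from station import cams
from h import *
p=cv2.imread("pics/top0.png");i=cams.camera_info("top");d=np.load("pics/top0.npy")
g=p.max(2)
for n,u,v,r,z in[("gear",480,280,21,.006),("ring",278,188,18,.005),("hub",366,267,20,.012),("bearing",428,174,18,.012),("stand",221,276,32,.012)]:
    m=np.zeros_like(g);m[v-r:v+r,u-r:u+r]=(g[v-r:v+r,u-r:u+r]>115)*255
    m=cv2.morphologyEx(m,cv2.MORPH_OPEN,np.ones((2,2)))
    c=max(cv2.findContours(m,0,1)[0],key=cv2.contourArea)[:,0]
    w=ray(i,c[:,0],c[:,1],z)*1000
    cc,rr=cv2.minEnclosingCircle(w.astype(np.float32))
    A=np.c_[2*w,np.ones(len(w))];s=np.linalg.lstsq(A,(w**2).sum(1),rcond=None)[0]
    print(n,np.round(cc,1),round(2*rr,1),"fit",np.round(s[:2],1),round(2*np.sqrt(s[2]+s[:2]@s[:2]),1),"reach",np.hypot(*s[:2]))
tiles=[cv2.resize(p[v-32:v+32,u-32:u+32],(260,260),interpolation=2) for u,v in[(221,276),(480,280),(278,188),(366,267),(428,174),(530,269)]]
cv2.imwrite("pics/crops.png",np.vstack([np.hstack(tiles[:3]),np.hstack(tiles[3:])]))
q,_=cams.camera("wrist");cv2.imwrite("pics/w0.png",q);print(cams.camera_info("wrist"))
E
```

```text
gear [ 440.8 -260.9] 75.6 fit [ 440.8 -260.8] 71.2 reach 512.1666245217485
ring [631.4 155.6] 58.3 fit [631.9 155.6] 55.2 reach 650.8099487301503
hub [467.5 -28. ] 64.4 fit [467.  -28.1] 61.9 reach 467.8145470453649
bearing [ 661.8 -157.8] 53.4 fit [ 660.9 -157.6] 50.8 reach 679.4830488336798
stand [448.2 267.8] 108.6 fit [448.1 267.7] 106.7 reach 522.0155189852265
{'fx': 349.94460712554206, 'fy': 349.94460712554206, 'cx': 313.95818845650797, 'cy': 238.07269016086218, 'world_to_cam': array([[ 0.25287603, -0.96749745, -0.00154684, -0.54918917],
       [-0.93744773, -0.24541666,  0.24690571, -0.02636201],
       [-0.23926026, -0.06098645, -0.96903828,  0.39108612],
       [ 0.        ,  0.        ,  0.        ,  1.        ]])}
```

View pics/crops.png

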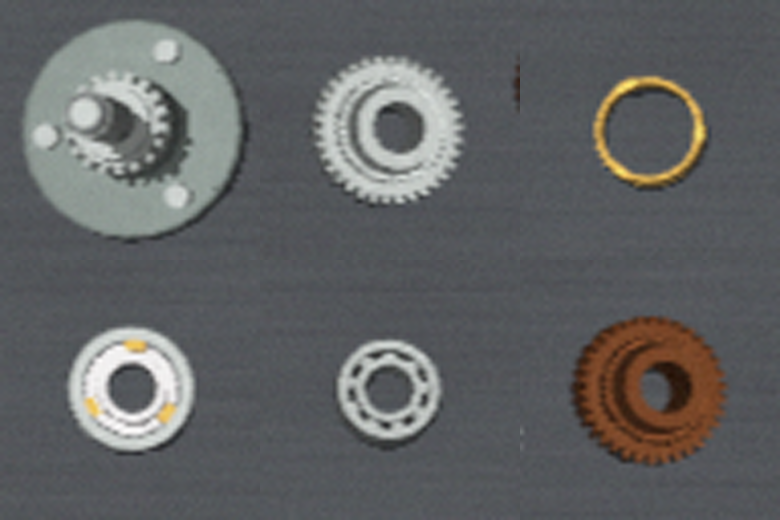

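View pics/w0.png

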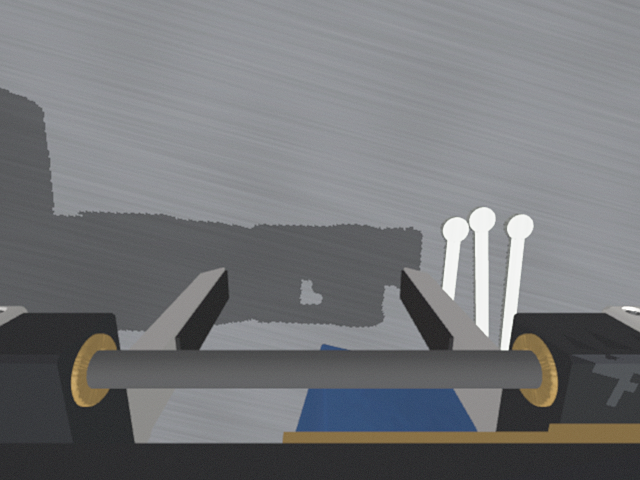

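The crops confirm the grey stand, grey gear, brass ring, hub with 3 keys and boss, and bearing. The measured diameters match the given sizes to 1–2 mm. The wrist picture shows the space between the fingers clearly, fingertips near (225,270) and (402,270). Next I hover over the gear at yaw 90° so the fingers close along world x.

The rows are not in the units I measure in: shifts go in shares of 600 mm and turns go in shares of pi rad. I convert before sending: 360 mm / 600 = 0.6, -185 mm / 600 = -0.3083, -1.314 rad / 3.1416 = -0.4183.

arm_command(
  plan=[
    [[0.6, -0.3083, 0, 0, 0, -0.4183, -1], [0.6, -0.3083, 0, 0, 0, -0.4183, -1], [0.6, -0.3083, 0, 0, 0, -0.4183, -1], [0.6, -0.3083, 0, 0, 0, -0.4183, -1], [0.6, -0.3083, 0, 0, 0, -0.4183, -1], [0.6, -0.3083, 0, 0, 0, -0.4183, -1], [0.6, -0.3083, 0, 0, 0, -0.4183, -1], [0.6, -0.3083, 0, 0, 0, -0.4183, -1], [0.6, -0.3083, 0, 0, 0, -0.4183, -1], [0.6, -0.3083, 0, 0, 0, -0.4183, -1], [0.6, -0.3083, 0, 0, 0, -0.4183, -1], [0.6, -0.3083, 0, 0, 0, -0.4183, -1]],
  ],
  squeeze=25,
)

```text
time_s: 1.35
ee_pos: [0.4402, -0.2623, 0.2054]
eef_rot: [-3.141, -0.0, 1.567]
force: [-0.7, -0.4, -0.3]
grip_width: 0.0936
grip_force: 0.0
```

```bash
cat >> h.py <<'E'
def blob(p,i,u,v,r,z,th=115,close=0):
    g=p.max(2);m=np.zeros_like(g);s=(slice(max(v-r,0),v+r),slice(max(u-r,0),u+r));m[s]=(g[s]>th)*255
    m=cv2.morphologyEx(m,cv2.MORPH_OPEN,np.ones((3,3)))
    c=max(cv2.findContours(m,0,1)[0],key=cv2.contourArea)[:,0]
    w=ray(i,c[:,0],c[:,1],z)*1000
    cc,rr=cv2.minEnclosingCircle(w.astype(np.float32))
    s=np.linalg.lstsq(np.c_[2*w,np.ones(len(w))],(w**2).sum(1),rcond=None)[0]
    return np.round(cc,1),round(2*rr,1),np.round(s[:2],1),round(2*np.sqrt(s[2]+s[:2]@s[:2]),1)
E
python3 - <<'E'
from station import cams,ctrl
from h import *
print(ctrl.get_obs()["ee_pos"])
i=cams.camera_info("wrist");p,_=cams.camera("wrist");cv2.imwrite("pics/w1.png",p)
print(proj(i,np.array([[.4408,-.2609,.012],[.4408,-.2609,.03]])))
for th in(140,170,190):print(th,blob(p,i,*proj(i,np.array([[.4408,-.2609,.012]]))[0].astype(int),70,.011,th))
t=cams.camera_info("top");print("tip",ray(t,209.9,271.8,.126))
E
```

```text
[ 0.4402365  -0.26231883  0.20541715]
[[315.64345162 215.74587955]
 [315.71287134 218.95728102]]
140 (array([ 443.3, -263.5]), 215.2, array([ 450.9, -250. ]), np.float64(141.8))
170 (array([ 440.6, -257.3]), 75.6, array([ 440.2, -251.9]), np.float64(64.9))
190 (array([ 440.4, -256.7]), 74.2, array([ 440.3, -249.6]), np.float64(58.2))
tip [[0.44932715 0.26864884]]
```

View pics/w1.png

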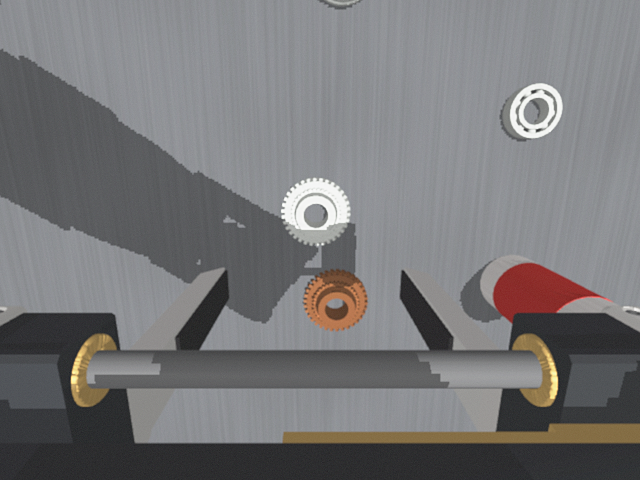

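The gear is centred at (316,212) in the wrist view and the brown look-alike is at (335,300). The shading disturbs thresholding, so I'll use depth instead.

```bash
cat >> h.py <<'E'
def cloud(i,d):
    v,u=np.indices(d.shape);R=i["world_to_cam"][:3,:3];t=i["world_to_cam"][:3,3]
    c=np.dstack([(u-i["cx"])/i["fx"]*d,(v-i["cy"])/i["fy"]*d,d])
    P=(c-t)@R; P[d<=0]=np.nan
    return P*1000
def disc(P,x,y,r,lo,hi):
    """enclosing circle of the world points in a height band (mm) near x,y"""
    m=(np.hypot(P[...,0]-x,P[...,1]-y)<r)&(P[...,2]>lo)&(P[...,2]<hi)
    q=P[m];
    if len(q)<5:return None
    c,R=cv2.minEnclosingCircle(q[:,:2].astype(np.float32))
    lo_,hi_=q[:,:2].min(0),q[:,:2].max(0)
    return np.round(c,1),round(2*R,1),"box",np.round((lo_+hi_)/2,1),np.round(hi_-lo_,1),"z",np.round(np.median(q[:,2]),1),len(q)
E
python3 - <<'E'
from station import cams,ctrl
from h import *
i=cams.camera_info("wrist");p,d=cams.camera("wrist");P=cloud(i,d)
print("bench z",np.nanmedian(P[100:150,200:300,2]))
for b in[(7,40),(7,16),(24,40)]:print(b,disc(P,440,-258,48,*b))
i=cams.camera_info("top");P=cloud(i,np.load("pics/top0.npy"))
for n,x,y,r,bs in[("gear",441,-261,45,[(7,40),(7,16),(25,40)]),("ring",632,156,40,[(6,20)]),("hub",467,-28,40,[(8,30),(17.5,25)]),("bear",661,-158,40,[(8,30)]),("stand",448,268,70,[(7,17),(55,70),(110,140)])]:
    for b in bs:print(n,b,disc(P,x,y,r,*b))
E
```

```text
bench z 0.52804658865145
(7, 40) (array([ 439.9, -257.5]), 74.3, 'box', array([ 440.1, -257.5]), array([73.7, 74. ]), 'z', np.float64(14.1), 3113)
(7, 16) (array([ 439.9, -257.5]), 74.3, 'box', array([ 440.1, -257.5]), array([73.7, 74. ]), 'z', np.float64(12.3), 1605)
(24, 40) (array([ 440. , -257.3]), 43.6, 'box', array([ 439.6, -256.9]), array([42.8, 42.3]), 'z', np.float64(30.3), 884)
gear (7, 40) (array([ 441.4, -262.1]), 85.8, 'box', array([ 442.2, -261.3]), array([71.6, 83.8]), 'z', np.float64(15.4), 890)
gear (7, 16) (array([ 441.4, -262.1]), 85.8, 'box', array([ 442.2, -261.3]), array([71.6, 83.8]), 'z', np.float64(12.0), 460)
gear (25, 40) (array([ 441. , -255.2]), 44.0, 'box', array([ 442.1, -255.5]), array([40.4, 42.3]), 'z', np.float64(29.5), 233)
ring (6, 20) (array([636.5, 158.8]), 64.2, 'box', array([635.7, 157.6]), array([62.1, 54.8]), 'z', np.float64(10.4), 132)
hub (8, 30) (array([468.4, -24.8]), 62.0, 'box', array([467.9, -25.3]), array([59.5, 59.5]), 'z', np.float64(15.6), 593)
hub (17.5, 25) (array([467.8, -25.1]), 60.5, 'box', array([467.7, -25. ]), array([59.1, 58.9]), 'z', np.float64(19.5), 166)
bear (8, 30) (array([ 661.1, -154.1]), 53.3, 'box', array([ 661.2, -153.8]), array([51.6, 51.8]), 'z', np.float64(14.2), 362)
stand (7, 17) (array([450.2, 270.4]), 110.4, 'box', array([449.7, 270.7]), array([108.6, 109.3]), 'z', np.float64(12.0), 1651)
stand (55, 70) (array([449.4, 269.8]), 49.7, 'box', array([448.6, 270.1]), array([45.2, 49.2]), 'z', np.float64(59.0), 174)
stand (110, 140) (array([450.5, 270.3]), 21.9, 'box', array([450.5, 269.9]), array([20.8, 20.5]), 'z', np.float64(123.8), 112)
```

In the tool's units: 191 mm / 600 = 0.3183, 188 mm / 600 = 0.3133, -0.004 rad / 3.1416 = -0.0013.

arm_command(
  plan=[
    [[0.0083, 0, 0.0833, 0, 0, -0.0013, -1], [0.0083, 0, 0.1667, 0, 0, -0.0013, -1], [0.0083, 0, 0.2333, 0, 0, -0.0013, -1], [0.0083, 0, 0.275, 0, 0, -0.0013, -1], [0.0083, 0, 0.3, 0, 0, -0.0013, -1], [0.0083, 0, 0.3133, 0, 0, -0.0013, -1], [0.0083, 0, 0.3183, 0, 0, -0.0013, -1], [0.0083, 0, 0.3183, 0, 0, -0.0013, -1], [0.0083, 0, 0.3183, 0, 0, -0.0013, -1]],
  ],
)

```text
time_s: 2.35
ee_pos: [0.4412, -0.2569, 0.0153]
eef_rot: [3.14, 0.001, 1.574]
force: [-0.7, 0.4, 0.3]
grip_width: 0.0939
grip_force: 0.0
```

In the tool's units: 1.5 mm / 600 = 0.0025, -1 mm / 600 = -0.0017.

arm_command(
  plan=[
    [[0, -0.0017, 0.0025, 0, 0, 0, -1], [0, -0.0017, 0.0025, 0, 0, 0, 1], [0, -0.0017, 0.0025, 0, 0, 0, 1], [0, -0.0017, 0.0025, 0, 0, 0, 1], [0, -0.0017, 0.0025, 0, 0, 0, 1], [0, -0.0017, 0.0025, 0, 0, 0, 1], [0, -0.0017, 0.0025, 0, 0, 0, 1], [0, -0.0017, 0.0025, 0, 0, 0, 1], [0, -0.0017, 0.0025, 0, 0, 0, 1], [0, -0.0017, 0.0025, 0, 0, 0, 1]],
  ],
  squeeze=30,
)

```text
time_s: 3.35
ee_pos: [0.44, -0.2566, 0.013]
eef_rot: [3.141, 0.0, 1.575]
force: [1.8, -0.0, -0.4]
grip_width: 0.0525
grip_force: 30.0
```

In the tool's units: 280 mm / 600 = 0.4667, 240 mm / 600 = 0.4.

arm_command(
  plan=[
    [[0, 0, -0.0333, 0, 0, 0, 1], [0, 0, -0.1, 0, 0, 0, 1], [0, 0, -0.1833, 0, 0, 0, 1], [0, 0, -0.2667, 0, 0, 0, 1], [0, 0, -0.3333, 0, 0, 0, 1], [0.0667, 0, -0.3583, 0, 0, 0, 1], [0.1333, 0, -0.3583, 0, 0, 0, 1], [0.2, 0.0033, -0.3583, 0, 0, 0, 1], [0.2667, 0.0067, -0.3583, 0, 0, 0, 1], [0.3333, 0.01, -0.3583, 0, 0, 0, 1], [0.4, 0.0133, -0.3583, 0, 0, 0, 1], [0.4667, 0.0167, -0.3583, 0, 0, 0, 1]],
  ],
)

```text
time_s: 4.55
ee_pos: [0.4481, 0.025, 0.2276]
eef_rot: [-3.14, 0.0, 1.575]
force: [2.0, 0.2, -3.4]
grip_width: 0.0528
grip_force: 30.0
```

In the tool's units: 180 mm / 600 = 0.3, 170 mm / 600 = 0.2833.

arm_command(
  plan=[
    [[0.0667, 0, 0, 0, 0, 0, 1], [0.1333, 0, 0, 0, 0, 0, 1], [0.2, 0, 0, 0, 0, 0, 1], [0.25, 0, 0, 0, 0, 0, 1], [0.2833, 0, 0, 0, 0, 0, 1], [0.3, 0, 0, 0, 0, 0, 1], [0.3, 0, 0, 0, 0, 0, 1], [0.3, 0, 0, 0, 0, 0, 1], [0.3, 0, 0, 0, 0, 0, 1]],
  ],
)

```text
time_s: 5.45
ee_pos: [0.4481, 0.2025, 0.2279]
eef_rot: [-3.141, 0.0, 1.574]
force: [-0.1, 0.2, -3.4]
grip_width: 0.0526
grip_force: 30.0
```

```bash
cat > look.py <<'E'
import sys
from station import cams,ctrl
from h import *
o=ctrl.get_obs();e=o["ee_pos"]*1000
i=cams.camera_info("wrist");p,d=cams.camera("wrist");P=cloud(i,d)
cv2.imwrite(f"pics/{sys.argv[1]}.png",p);np.save("pics/wP.npy",P)
print("ee",np.round(e,1),np.round(o["eef_rot"],4),"w",o["grip_width"])
print("proj tip",proj(i,np.array([[.450,.270,.126],e/1000])))
for b in[(7,17),(56,63),(100,116),(119,140)]:print("stand",b,disc(P,450,270,65,*b))
lo=e[2]
for b in [(-14,-5),(10,22),(6,22),(-14,22)]:print("held",b,disc(P,e[0],e[1],45,lo+b[0],lo+b[1]))
E
python3 look.py w2
```

```text
ee [448.1 202.5 227.9] [-3.1414e+00  2.0000e-04  1.5736e+00] w 0.05259625915109611
proj tip [[318.03008167 154.0899889 ]
 [316.04585696 283.44342121]]
stand (7, 17) (array([447.9, 269.5]), 110.1, 'box', array([448.1, 269.8]), array([108.8, 109.3]), 'z', np.float64(12.4), 5687)
stand (56, 63) (array([446.2, 267.7]), 44.8, 'box', array([446.3, 268.4]), array([40.3, 40.8]), 'z', np.float64(60.5), 531)
stand (100, 116) None
stand (119, 140) (array([448. , 269.2]), 21.0, 'box', array([448. , 269.9]), array([20.1, 18.7]), 'z', np.float64(125.8), 468)
held (-14, -5) (array([447.2, 201.9]), 74.5, 'box', array([446.9, 202.1]), array([71.8, 73.6]), 'z', np.float64(220.0), 596)
held (10, 22) (array([446.8, 211.3]), 76.6, 'box', array([446.8, 202.6]), array([76.6, 43.3]), 'z', np.float64(245.0), 4594)
held (6, 22) (array([446.8, 211.3]), 76.6, 'box', array([446.8, 203. ]), array([76.6, 51.4]), 'z', np.float64(244.8), 5522)
held (-14, 22) (array([446.8, 203.2]), 78.3, 'box', array([446.8, 201.7]), array([76.6, 74.4]), 'z', np.float64(233.3), 12026)
```

View pics/w2.png

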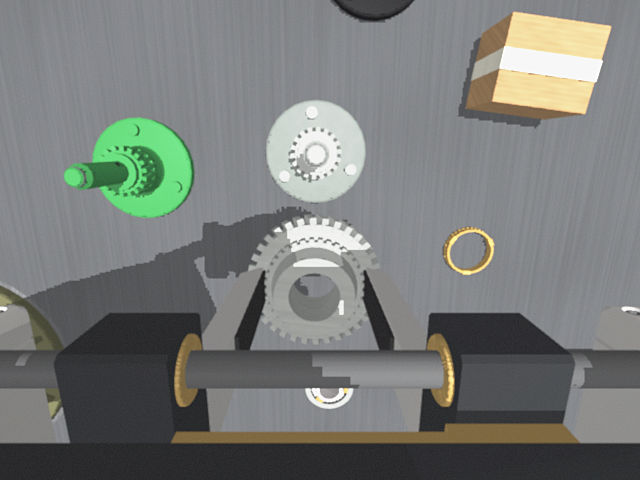

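The grey stand's shaft tip is at (316,153) and the held gear's bore at (316,300), level in the fingers. The remaining offset is about +67 mm in y and +1 mm in x.

arm_command(
  plan=[
    [[0.05, 0.0008, 0, 0, 0, 0, 1], [0.0917, 0.0017, 0, 0, 0, 0, 1], [0.1067, 0.0017, 0, 0, 0, 0, 1], [0.1123, 0.0017, 0, 0, 0, 0, 1], [0.1123, 0.0017, 0.0333, 0, 0, 0, 1], [0.1123, 0.0017, 0.0667, 0, 0, 0, 1], [0.1123, 0.0017, 0.1, 0, 0, 0, 1], [0.1123, 0.0017, 0.12, 0, 0, 0, 1], [0.1123, 0.0017, 0.13, 0, 0, 0, 1], [0.1123, 0.0017, 0.13, 0, 0, 0, 1]],
  ],
)

```text
time_s: 6.5
ee_pos: [0.4488, 0.2704, 0.1498]
eef_rot: [-3.141, 0.0, 1.574]
force: [0.7, 0.3, -3.5]
grip_width: 0.0526
grip_force: 30.0
```

```bash
python3 look.py w3
```

```text
ee [448.8 270.4 149.8] [-3.1411e+00  4.0000e-04  1.5744e+00] w 0.052635268990906196
proj tip [[317.77946298 269.67426646]
 [316.02564594 283.45223166]]
stand (7, 17) (array([447.8, 269.6]), 110.2, 'box', array([447.9, 269.8]), array([109.6, 109.4]), 'z', np.float64(12.4), 4759)
stand (56, 63) None
stand (100, 116) None
stand (119, 140) (array([444.5, 284.3]), 67.4, 'box', array([444.5, 281.4]), array([66.1, 50.3]), 'z', np.float64(137.1), 305)
held (-14, -5) (array([447.4, 269.3]), 75.2, 'box', array([447.5, 269.9]), array([72. , 73.8]), 'z', np.float64(141.7), 597)
held (10, 22) (array([447.3, 279.4]), 76.4, 'box', array([447.3, 270.4]), array([76.4, 43.1]), 'z', np.float64(166.9), 4604)
held (6, 22) (array([447.3, 279.4]), 76.4, 'box', array([447.3, 271.4]), array([76.4, 50.5]), 'z', np.float64(166.6), 5501)
held (-14, 22) (array([447.4, 270.9]), 78.3, 'box', array([447.3, 269.4]), array([76.4, 74.9]), 'z', np.float64(155.2), 12050)
```

View pics/w3.png

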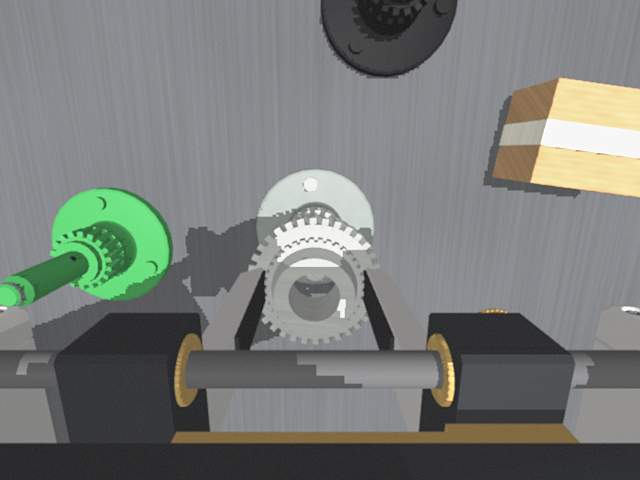

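The stub tip shows inside the bore at (318,278), and the gear and stand axes agree to about 0.5 mm. I'm lowering it.

arm_command(
  plan=[
    [[0, 0.0007, 0.0083, 0, 0, 0, 1], [0, 0.0007, 0.0167, 0, 0, 0, 1], [0, 0.0007, 0.025, 0, 0, 0, 1], [0, 0.0007, 0.0333, 0, 0, 0, 1], [0, 0.0007, 0.0417, 0, 0, 0, 1], [0, 0.0007, 0.05, 0, 0, 0, 1], [0, 0.0007, 0.0583, 0, 0, 0, 1], [0, 0.0007, 0.0667, 0, 0, 0, 1], [0, 0.0007, 0.075, 0, 0, 0, 1], [0, 0.0007, 0.0833, 0, 0, 0, 1]],
  ],
)

```text
time_s: 7.55
ee_pos: [0.4495, 0.2707, 0.1]
eef_rot: [3.141, 0.0, 1.575]
force: [-0.6, -2.5, 2.6]
grip_width: 0.0528
grip_force: 30.0
```

In the tool's units: 24 mm / 600 = 0.04, 23 mm / 600 = 0.0383.

arm_command(
  plan=[
    [[-0.0017, 0, 0.0017, 0, 0, 0, 1], [-0.0017, 0, 0.0083, 0, 0, 0, 1], [-0.0017, 0, 0.0167, 0, 0, 0, 1], [-0.0017, 0, 0.0233, 0, 0, 0, 1], [-0.0017, 0, 0.03, 0, 0, 0, 1], [-0.0017, 0, 0.035, 0, 0, 0, 1], [-0.0017, 0, 0.0383, 0, 0, 0, 1], [-0.0017, 0, 0.04, 0, 0, 0, 1], [-0.0017, 0, 0.04, 0, 0, 0, 1]],
  ],
)

```text
time_s: 8.45
ee_pos: [0.4493, 0.2699, 0.0759]
eef_rot: [3.141, -0.0, 1.575]
force: [3.7, 4.5, -1.2]
grip_width: 0.0529
grip_force: 30.0
```

In the tool's units: 3.2 mm / 600 = 0.0053, 2.7 mm / 600 = 0.0045.

arm_command(
  plan=[
    [[0.0007, 0.0005, 0.0017, 0, 0, 0, 1], [0.0007, 0.0005, 0.0033, 0, 0, 0, 1], [0.0007, 0.0005, 0.0045, 0, 0, 0, 1], [0.0007, 0.0005, 0.0053, 0, 0, 0, 1], [0.0007, 0.0005, 0.0053, 0, 0, 0, 1]],
  ],
)

```text
time_s: 8.95
ee_pos: [0.4494, 0.2702, 0.073]
eef_rot: [-3.142, 0.0, 1.575]
force: [0.4, 0.3, 6.2]
grip_width: 0.053
grip_force: 30.0
```

Force z rose from -3.5 to +6 N, so the gear is seated. I'm releasing it and rising.

In the tool's units: -147 mm / 600 = -0.245, -140 mm / 600 = -0.2333.

arm_command(
  plan=[
    [[0, 0, 0, 0, 0, 0, 0.2], [0, 0, 0, 0, 0, 0, -0.4], [0, 0, 0, 0, 0, 0, -1], [0, 0, 0, 0, 0, 0, -1], [0, 0, 0, 0, 0, 0, -1], [0, 0, 0, 0, 0, 0, -1], [0, 0, -0.05, 0, 0, 0, -1], [0, 0, -0.1167, 0, 0, 0, -1], [0, 0, -0.1833, 0, 0, 0, -1], [0, 0, -0.2333, 0, 0, 0, -1], [0, 0, -0.245, 0, 0, 0, -1], [0, 0, -0.245, 0, 0, 0, -1]],
  ],
)

```text
time_s: 10.15
ee_pos: [0.4496, 0.2703, 0.2201]
eef_rot: [3.141, -0.001, 1.575]
force: [-0.4, 0.6, 0.0]
grip_width: 0.0943
grip_force: 0.0
```

```bash
cat > look2.py <<'E'
import sys
from station import cams,ctrl
from h import *
n,x,y,r=sys.argv[1],*map(float,sys.argv[2:5])
o=ctrl.get_obs();e=o["ee_pos"]*1000
i=cams.camera_info("wrist");p,d=cams.camera("wrist");P=cloud(i,d)
cv2.imwrite(f"pics/{n}.png",p)
print("ee",np.round(e,1),np.round(o["eef_rot"],3))
for b in sys.argv[5:]:
    b=eval(b);print(b,disc(P,x,y,r,*b))
E
python3 look2.py w4 449.5 270 50 7,17 66,75 86,93 120,140
```

```text
ee [449.6 270.3 220.1] [ 3.141e+00 -1.000e-03  1.575e+00]
(7, 17) (array([449.5, 270. ]), 99.9, 'box', array([449.7, 277.6]), array([99.1, 84.4]), 'z', np.float64(12.5), 1870)
(66, 75) (array([447.8, 269.3]), 74.5, 'box', array([447.9, 269.5]), array([73.5, 73.9]), 'z', np.float64(72.3), 1972)
(86, 93) (array([447.9, 270. ]), 42.7, 'box', array([447.7, 270.2]), array([42.2, 41.5]), 'z', np.float64(90.3), 949)
(120, 140) (array([448.1, 269.8]), 19.7, 'box', array([447.7, 270.4]), array([18.1, 17.6]), 'z', np.float64(125.8), 368)
```

The gear is seated: rim top at 72.3, cone top at 90.3, within 1 mm of the tip axis. Next is the ring.

In the tool's units: 183 mm / 600 = 0.305, 180 mm / 600 = 0.3, 0.004 rad / 3.1416 = 0.0013.

arm_command(
  plan=[
    [[-0.0417, 0.0667, 0, 0, 0, 0.0013, -1], [-0.0833, 0.1333, 0, 0, 0, 0.0013, -1], [-0.125, 0.2, 0, 0, 0, 0.0013, -1], [-0.1667, 0.2667, 0, 0, 0, 0.0013, -1], [-0.1883, 0.3, 0, 0, 0, 0.0013, -1], [-0.1883, 0.305, 0, 0, 0, 0.0013, -1], [-0.1883, 0.305, 0, 0, 0, 0.0013, -1], [-0.1883, 0.305, 0, 0, 0, 0.0013, -1], [-0.1883, 0.305, 0, 0, 0, 0.0013, -1]],
  ],
  squeeze=15,
)

```text
time_s: 11.1
ee_pos: [0.6321, 0.1589, 0.2197]
eef_rot: [-3.141, -0.0, 1.572]
force: [-0.4, -0.0, 0.6]
grip_width: 0.0942
grip_force: 0.0
```

```bash
python3 look2.py w5 632 157 45 6,20 8,14
```

```text
ee [632.1 158.9 219.7] [-3.141 -0.     1.572]
(6, 20) (array([630.2, 157. ]), 56.2, 'box', array([630.4, 156.5]), array([53. , 54.5]), 'z', np.float64(11.2), 445)
(8, 14) (array([630.2, 157. ]), 56.2, 'box', array([630.4, 156.3]), array([53., 54.]), 'z', np.float64(11.3), 417)
```

View pics/w5.png

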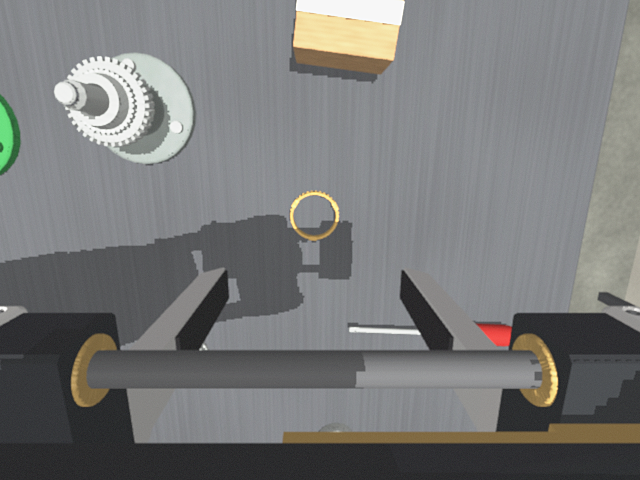

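The ring is at (315,215), on the bench, with the screwdriver blade well clear at (350–420,330). Descending.

arm_command(
  plan=[
    [[-0.0028, -0.001, 0.0833, 0, 0, 0, -1], [-0.0028, -0.001, 0.1667, 0, 0, 0, -1], [-0.0028, -0.001, 0.25, 0, 0, 0, -1], [-0.0028, -0.001, 0.3083, 0, 0, 0, -1], [-0.0028, -0.001, 0.3383, 0, 0, 0, -1], [-0.0028, -0.001, 0.3517, 0, 0, 0, -1], [-0.0028, -0.001, 0.3583, 0, 0, 0, -1], [-0.0028, -0.001, 0.3583, 0, 0, 0, -1], [-0.0028, -0.001, 0.3583, 0, 0, 0, -1]],
  ],
)

```text
time_s: 12.05
ee_pos: [0.6329, 0.1565, 0.0061]
eef_rot: [3.14, -0.0, 1.571]
force: [-1.0, -0.7, 0.4]
grip_width: 0.0942
grip_force: 0.0
```

In the tool's units: 2 mm / 600 = 0.0033, 0.3 mm / 600 = 0.0005.

arm_command(
  plan=[
    [[0.0005, 0, 0.0033, 0, 0, 0, -1], [0.0005, 0, 0.0033, 0, 0, 0, -1], [0.0005, 0, 0.0033, 0, 0, 0, 1], [0.0005, 0, 0.0033, 0, 0, 0, 1], [0.0005, 0, 0.0033, 0, 0, 0, 1], [0.0005, 0, 0.0033, 0, 0, 0, 1], [0.0005, 0, 0.0033, 0, 0, 0, 1], [0.0005, 0, 0.0033, 0, 0, 0, 1], [0.0005, 0, 0.0033, 0, 0, 0, 1], [0.0005, 0, 0.0033, 0, 0, 0, 1]],
  ],
)

```text
time_s: 13.05
ee_pos: [0.6323, 0.1566, 0.0027]
eef_rot: [-3.142, 0.0, 1.571]
force: [0.1, -0.3, -0.6]
grip_width: 0.0547
grip_force: 14.9
```

arm_command(
  plan=[
    [[0, 0, -0.05, 0, 0, 0, 1], [0, 0, -0.1167, 0, 0, 0, 1], [0, 0, -0.2, 0, 0, 0, 1], [0, 0, -0.2667, 0, 0, 0, 1], [0.025, -0.05, -0.3083, 0, 0, 0, 1], [0.0583, -0.1083, -0.3117, 0, 0, 0, 1], [0.1, -0.1667, -0.3117, 0, 0, 0, 1], [0.125, -0.225, -0.3117, 0, 0, 0, 1], [0.1417, -0.275, -0.3117, 0, 0, 0, 1], [0.15, -0.3, -0.3117, 0, 0, 0, 1], [0.1533, -0.305, -0.3117, 0, 0, 0, 1], [0.1533, -0.305, -0.3117, 0, 0, 0, 1]],
  ],
)

```text
time_s: 14.25
ee_pos: [0.4495, 0.2487, 0.19]
eef_rot: [3.141, -0.0, 1.571]
force: [-0.2, -0.7, -0.7]
grip_width: 0.0546
grip_force: 14.9
```

```bash
python3 look2.py w6 449 269 60 7,17 66,75 86,93 120,140; python3 - <<'E'
from station import cams,ctrl
from h import *
e=ctrl.get_obs()["ee_pos"];i=cams.camera_info("wrist");p,d=cams.camera("wrist")
h=cv2.cvtColor(p,cv2.COLOR_BGR2HSV);m=cv2.inRange(h,(12,90,60),(35,255,255))
P=cloud(i,d);q=P[(m>0)&(np.hypot(P[...,0]-e[0]*1000,P[...,1]-e[1]*1000)<33)&(abs(P[...,2]-e[2]*1000)<14)]
print(e,len(q),q.min(0),q.max(0),cv2.minEnclosingCircle(q[:,:2].astype(np.float32)))
E
```

```text
ee [449.5 248.7 190. ] [ 3.141 -0.     1.571]
(7, 17) (array([447.6, 269.4]), 110.0, 'box', array([447.5, 269.4]), array([109.6, 109.4]), 'z', np.float64(12.3), 3063)
(66, 75) (array([447.8, 269.4]), 74.4, 'box', array([448. , 269.3]), array([73.5, 74.2]), 'z', np.float64(72.3), 2182)
(86, 93) (array([447.9, 270.1]), 42.6, 'box', array([448.1, 271.2]), array([41.8, 38.9]), 'z', np.float64(90.4), 1133)
(120, 140) (array([448.1, 270. ]), 18.7, 'box', array([447.7, 269.9]), array([17.5, 16.9]), 'z', np.float64(125.9), 468)
[0.44994071 0.24848439 0.18984565] 3025 [421.10683139 220.78007135 186.31482357] [476.51101021 276.93233749 200.41314283] ((448.8612365722656, 249.18328857421875), 28.534055709838867)
```

View pics/w6.png

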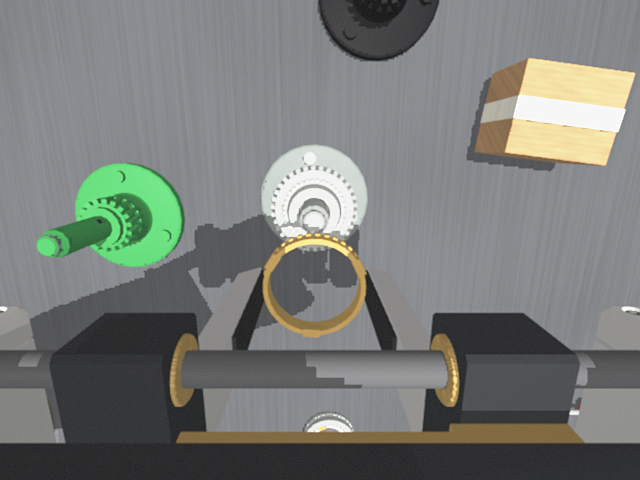

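The ring is level in the fingers at (315,285). It still needs +20.7 mm in y, and then it can go down.

In the tool's units: 93 mm / 600 = 0.155, 20.7 mm / 600 = 0.0345.

arm_command(
  plan=[
    [[0.02, -0.0007, 0, 0, 0, 0, 1], [0.0345, -0.0007, 0.0167, 0, 0, 0, 1], [0.0345, -0.0007, 0.0417, 0, 0, 0, 1], [0.0345, -0.0007, 0.0667, 0, 0, 0, 1], [0.0345, -0.0007, 0.0917, 0, 0, 0, 1], [0.0345, -0.0007, 0.1133, 0, 0, 0, 1], [0.0345, -0.0007, 0.13, 0, 0, 0, 1], [0.0345, -0.0007, 0.1417, 0, 0, 0, 1], [0.0345, -0.0007, 0.15, 0, 0, 0, 1], [0.0345, -0.0007, 0.155, 0, 0, 0, 1], [0.0345, -0.0007, 0.155, 0, 0, 0, 1]],
  ],
)

```text
time_s: 15.45
ee_pos: [0.4489, 0.2693, 0.0967]
eef_rot: [-3.142, 0.0, 1.571]
force: [-0.5, 0.5, -0.2]
grip_width: 0.0546
grip_force: 14.9
```

In the tool's units: 14.5 mm / 600 = 0.0242, 13.5 mm / 600 = 0.0225.

arm_command(
  plan=[
    [[0, 0, 0.005, 0, 0, 0, 1], [0, 0, 0.01, 0, 0, 0, 1], [0, 0, 0.015, 0, 0, 0, 1], [0, 0, 0.0192, 0, 0, 0, 1], [0, 0, 0.0225, 0, 0, 0, 1], [0, 0, 0.0242, 0, 0, 0, 1], [0, 0, 0.0242, 0, 0, 0, 1]],
  ],
)

```text
time_s: 16.15
ee_pos: [0.4489, 0.2693, 0.0821]
eef_rot: [-3.141, 0.0, 1.571]
force: [-0.2, -0.1, -0.6]
grip_width: 0.055
grip_force: 14.9
```

In the tool's units: 1.6 mm / 600 = 0.0027, 1.2 mm / 600 = 0.002.

arm_command(
  plan=[
    [[0, 0, 0.001, 0, 0, 0, 1], [0, 0, 0.002, 0, 0, 0, 1], [0, 0, 0.0027, 0, 0, 0, 1], [0, 0, 0.0027, 0, 0, 0, 1]],
  ],
)

```text
time_s: 16.55
ee_pos: [0.449, 0.2693, 0.0807]
eef_rot: [3.141, -0.0, 1.571]
force: [0.2, 0.2, -0.0]
grip_width: 0.0545
grip_force: 14.9
```

In the tool's units: -140 mm / 600 = -0.2333, -100 mm / 600 = -0.1667.

arm_command(
  plan=[
    [[0, 0, 0.0008, 0, 0, 0, 1], [0, 0, 0.0008, 0, 0, 0, 1], [0, 0, 0.0008, 0, 0, 0, 0.2], [0, 0, 0.0008, 0, 0, 0, -0.3], [0, 0, 0.0008, 0, 0, 0, -1], [0, 0, 0.0008, 0, 0, 0, -1], [0, 0, 0.0008, 0, 0, 0, -1], [0, 0, 0.0008, 0, 0, 0, -1], [0, 0, -0.0333, 0, 0, 0, -1], [0, 0, -0.1, 0, 0, 0, -1], [0, 0, -0.1667, 0, 0, 0, -1], [0, 0, -0.2333, 0, 0, 0, -1]],
  ],
)

```text
time_s: 17.75
ee_pos: [0.4487, 0.2691, 0.2222]
eef_rot: [-3.141, 0.0, 1.571]
force: [0.8, -0.3, 0.0]
grip_width: 0.0937
grip_force: 0.0
```

```bash
python3 look2.py w7 449 269.5 35 66,75 84,92 120,140;python3 - <<'E'
from station import cams,ctrl
from h import *
i=cams.camera_info("wrist");p,d=cams.camera("wrist")
h=cv2.cvtColor(p,cv2.COLOR_BGR2HSV);m=cv2.inRange(h,(12,90,60),(35,255,255))
P=cloud(i,d);q=P[(m>0)&(np.hypot(P[...,0]-449,P[...,1]-269)<36)]
print(len(q),np.percentile(q[:,2],[5,50,95]),cv2.minEnclosingCircle(q[:,:2].astype(np.float32)))
t=q[q[:,2]>np.percentile(q[:,2],50)-2]; A=np.c_[t[:,:2]-[449,269],np.ones(len(t))];print("tilt fit",np.linalg.lstsq(A,t[:,2],rcond=None)[0])
E
```

```text
ee [448.7 269.1 222.2] [-3.141  0.     1.571]
(66, 75) (array([449. , 269.5]), 69.9, 'box', array([449.1, 269.8]), array([68.9, 69.1]), 'z', np.float64(72.3), 1170)
(84, 92) (array([447.2, 269.4]), 56.7, 'box', array([447.5, 269. ]), array([53.4, 55.3]), 'z', np.float64(89.8), 1660)
(120, 140) (array([447.7, 269.8]), 19.0, 'box', array([447.5, 269.8]), array([18.3, 17.2]), 'z', np.float64(125.9), 360)
2820 [ 83.84085918 353.70351313 355.45838444] ((451.977783203125, 272.6741027832031), 31.563648223876953)
tilt fit [6.76557964e-03 1.08932790e+00 3.33110316e+02]
```

The ring is nested: its top is level with the cone at about 89–90, and it is centred. On to the hub.

In the tool's units: -295 mm / 600 = -0.4917, -293 mm / 600 = -0.4883.

arm_command(
  plan=[
    [[-0.0667, 0.0067, 0, 0, 0, 0, -1], [-0.1417, 0.0133, 0, 0, 0, 0, -1], [-0.2167, 0.02, 0, 0, 0, 0, -1], [-0.2917, 0.025, 0, 0, 0, 0, -1], [-0.3583, 0.03, 0, 0, 0, 0, -1], [-0.4167, 0.0333, 0, 0, 0, 0, -1], [-0.4667, 0.0333, 0, 0, 0, 0, -1], [-0.4883, 0.0333, 0, 0, 0, 0, -1], [-0.4917, 0.0333, 0, 0, 0, 0, -1], [-0.4917, 0.0333, 0, 0, 0, 0, -1], [-0.4917, 0.0333, 0, 0, 0, 0, -1]],
  ],
  squeeze=25,
)

```text
time_s: 18.95
ee_pos: [0.4689, -0.0246, 0.2205]
eef_rot: [-3.141, -0.0, 1.572]
force: [-0.3, 0.4, 1.3]
grip_width: 0.0941
grip_force: 0.0
```

```bash
python3 look2.py w8 468 -26 45 8,30 13,17.5 17.8,25
```

```text
ee [468.9 -24.6 220.5] [-3.141 -0.     1.572]
(8, 30) (array([466.3, -26.3]), 62.1, 'box', array([466.1, -26.3]), array([61.5, 61.8]), 'z', np.float64(16.2), 2025)
(13, 17.5) (array([466.3, -26.3]), 62.1, 'box', array([466.1, -26.3]), array([61.5, 61.7]), 'z', np.float64(16.2), 1191)
(17.8, 25) (array([466.3, -25.9]), 60.8, 'box', array([466.1, -25.7]), array([54.4, 58.6]), 'z', np.float64(20.3), 361)
```

In the tool's units: 216 mm / 600 = 0.36, -1.5 mm / 600 = -0.0025.

arm_command(
  plan=[
    [[-0.0025, -0.0018, 0.0833, 0, 0, 0, -1], [-0.0025, -0.0018, 0.1667, 0, 0, 0, -1], [-0.0025, -0.0018, 0.2417, 0, 0, 0, -1], [-0.0025, -0.0018, 0.3, 0, 0, 0, -1], [-0.0025, -0.0018, 0.3333, 0, 0, 0, -1], [-0.0025, -0.0018, 0.35, 0, 0, 0, -1], [-0.0025, -0.0018, 0.3583, 0, 0, 0, -1], [-0.0025, -0.0018, 0.36, 0, 0, 0, -1], [-0.0025, -0.0018, 0.36, 0, 0, 0, -1], [-0.0025, -0.0018, 0.36, 0, 0, 0, -1]],
  ],
)

```text
time_s: 20.0
ee_pos: [0.4684, -0.0272, 0.0055]
eef_rot: [3.14, 0.0, 1.571]
force: [0.6, -0.4, 0.3]
grip_width: 0.094
grip_force: 0.0
```

arm_command(
  plan=[
    [[0, 0, 0, 0, 0, 0, 1], [0, 0, 0, 0, 0, 0, 1], [0, 0, 0, 0, 0, 0, 1], [0, 0, 0, 0, 0, 0, 1], [0, 0, 0, 0, 0, 0, 1], [0, 0, 0, 0, 0, 0, 1], [0, 0, 0, 0, 0, 0, 1], [0, 0, 0, 0, 0, 0, 1]],
  ],
)

```text
time_s: 20.8
ee_pos: [0.4679, -0.0272, 0.0047]
eef_rot: [3.142, 0.0, 1.571]
force: [0.4, 0.2, 1.8]
grip_width: 0.0619
grip_force: 25.0
```

In the tool's units: 266 mm / 600 = 0.4433, -18.6 mm / 600 = -0.031.

arm_command(
  plan=[
    [[0, 0, -0.0333, 0, 0, 0, 1], [0, 0, -0.0917, 0, 0, 0, 1], [0, 0, -0.1667, 0, 0, 0, 1], [0, 0, -0.2417, 0, 0, 0, 1], [0.05, -0.005, -0.3, 0, 0, 0, 1], [0.1167, -0.01, -0.325, 0, 0, 0, 1], [0.1917, -0.0167, -0.325, 0, 0, 0, 1], [0.2667, -0.0233, -0.325, 0, 0, 0, 1], [0.3333, -0.0283, -0.325, 0, 0, 0, 1], [0.3917, -0.031, -0.325, 0, 0, 0, 1], [0.4333, -0.031, -0.325, 0, 0, 0, 1], [0.4433, -0.031, -0.325, 0, 0, 0, 1]],
  ],
)

```text
time_s: 22.0
ee_pos: [0.4486, 0.2407, 0.199]
eef_rot: [-3.14, 0.0, 1.573]
force: [-0.1, -0.1, -2.1]
grip_width: 0.0622
grip_force: 25.0
```

arm_command(
  plan=[
    [[0, 0, 0, 0, 0, 0, 1], [0, 0, 0, 0, 0, 0, 1], [0, 0, 0, 0, 0, 0, 1]],
  ],
)

```text
time_s: 22.3
ee_pos: [0.4494, 0.2378, 0.1997]
eef_rot: [-3.142, 0.0, 1.57]
force: [0.1, 0.5, -3.4]
grip_width: 0.0619
grip_force: 25.0
```

```bash
python3 look2.py w9 449 269 50 66,75 84,92 120,140;  python3 look2.py w9b 449 239 33 208,214 195,213 213,220
```

```text
ee [449.4 237.8 199.7] [-3.142  0.     1.57 ]
(66, 75) (array([447.8, 269.4]), 74.3, 'box', array([448. , 272.6]), array([73.7, 66.6]), 'z', np.float64(72.2), 1735)
(84, 92) (array([447.5, 270.4]), 55.6, 'box', array([447.4, 271. ]), array([53.4, 50.9]), 'z', np.float64(90.0), 1924)
(120, 140) (array([448. , 269.9]), 18.7, 'box', array([448.3, 270.5]), array([17.9, 17.5]), 'z', np.float64(125.9), 442)
ee [449.4 237.9 199.7] [3.142 0.    1.57 ]
(208, 214) (array([449.1, 238.8]), 66.0, 'box', array([448.9, 238.8]), array([64.4, 62.4]), 'z', np.float64(211.2), 6091)
(195, 213) (array([449., 239.]), 66.0, 'box', array([448.9, 238.9]), array([64.5, 62.5]), 'z', np.float64(210.7), 8512)
(213, 220) (array([449., 239.]), 65.9, 'box', array([448.8, 240.7]), array([64.3, 55.4]), 'z', np.float64(215.3), 1774)
```

View pics/w9.png

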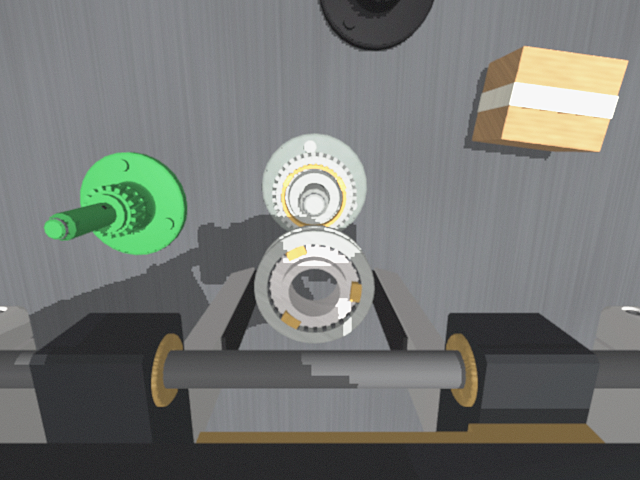

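The ring is nested concentrically around the cone at (314,200). The hub is held level at (315,285) and needs +31 mm in y.

arm_command(
  plan=[
    [[0.025, 0, 0, 0, 0, 0, 1], [0.0467, 0, 0, 0, 0, 0, 1], [0.0517, 0, 0.025, 0, 0, 0, 1], [0.0517, 0, 0.05, 0, 0, 0, 1], [0.0517, 0, 0.075, 0, 0, 0, 1], [0.0517, 0, 0.0967, 0, 0, 0, 1], [0.0517, 0, 0.1083, 0, 0, 0, 1], [0.0517, 0, 0.1167, 0, 0, 0, 1], [0.0517, 0, 0.125, 0, 0, 0, 1], [0.0517, 0, 0.1333, 0, 0, 0, 1], [0.0517, 0, 0.1417, 0, 0, 0, 1], [0.0517, 0, 0.15, 0, 0, 0, 1]],
  ],
)

```text
time_s: 23.6
ee_pos: [0.4493, 0.2698, 0.1094]
eef_rot: [3.141, -0.0, 1.571]
force: [0.8, 0.2, -1.8]
grip_width: 0.0618
grip_force: 25.0
```

In the tool's units: 12.5 mm / 600 = 0.0208, 11 mm / 600 = 0.0183.

arm_command(
  plan=[
    [[0, 0, 0.005, 0, 0, 0, 1], [0, 0, 0.01, 0, 0, 0, 1], [0, 0, 0.015, 0, 0, 0, 1], [0, 0, 0.0183, 0, 0, 0, 1], [0, 0, 0.0208, 0, 0, 0, 1], [0, 0, 0.0208, 0, 0, 0, 1]],
  ],
)

```text
time_s: 24.2
ee_pos: [0.4492, 0.2697, 0.097]
eef_rot: [-3.141, 0.0, 1.571]
force: [-0.5, -0.9, -3.1]
grip_width: 0.0622
grip_force: 25.0
```

In the tool's units: 2.7 mm / 600 = 0.0045, 2 mm / 600 = 0.0033.

arm_command(
  plan=[
    [[-0.0005, 0, 0.0017, 0, 0, 0, 1], [-0.0005, 0, 0.0033, 0, 0, 0, 1], [-0.0005, 0, 0.0045, 0, 0, 0, 1], [-0.0005, 0, 0.0045, 0, 0, 0, 1], [-0.0005, 0, 0.0045, 0, 0, 0, 1]],
  ],
)

```text
time_s: 24.7
ee_pos: [0.4493, 0.2695, 0.0946]
eef_rot: [3.141, -0.0, 1.571]
force: [-0.8, -1.9, 0.7]
grip_width: 0.0621
grip_force: 25.0
```

Contact is starting (fz went from -3.1 to +0.7). One small press, then I'll release and rise.

In the tool's units: -128 mm / 600 = -0.2133, -100 mm / 600 = -0.1667.

arm_command(
  plan=[
    [[-0.0005, 0, 0.0007, 0, 0, 0, 1], [-0.0005, 0, 0.0007, 0, 0, 0, 1], [-0.0005, 0, 0.0007, 0, 0, 0, 0.1], [-0.0005, 0, 0.0007, 0, 0, 0, -0.4], [-0.0005, 0, 0.0007, 0, 0, 0, -1], [-0.0005, 0, 0.0007, 0, 0, 0, -1], [-0.0005, 0, 0.0007, 0, 0, 0, -1], [-0.0005, 0, 0.0007, 0, 0, 0, -1], [0, 0, -0.0333, 0, 0, 0, -1], [0, 0, -0.1, 0, 0, 0, -1], [0, 0, -0.1667, 0, 0, 0, -1], [0, 0, -0.2133, 0, 0, 0, -1]],
  ],
)

```text
time_s: 25.9
ee_pos: [0.4495, 0.2696, 0.2252]
eef_rot: [3.139, -0.001, 1.571]
force: [0.6, 1.0, 0.4]
grip_width: 0.094
grip_force: 0.0
```

```bash
python3 look2.py w10 449 269.5 40 66,75 103,107.5 108,113 120,140
```

```text
ee [449.5 269.6 225.2] [ 3.139e+00 -1.000e-03  1.571e+00]
(66, 75) (array([447.8, 269.6]), 74.1, 'box', array([447.8, 279.9]), array([73.9, 53. ]), 'z', np.float64(72.1), 708)
(103, 107.5) (array([447.7, 270.5]), 62.1, 'box', array([447.7, 270.6]), array([61.6, 61.9]), 'z', np.float64(106.1), 1925)
(108, 113) (array([447.6, 271.1]), 60.0, 'box', array([444. , 271.4]), array([51.4, 57.2]), 'z', np.float64(110.3), 546)
(120, 140) (array([448.1, 270.1]), 18.3, 'box', array([447.7, 270.1]), array([16.8, 18.1]), 'z', np.float64(125.9), 361)
```

The hub is seated: sleeve top 106.1, boss 110.3, centred. Last, the bearing.

In the tool's units: -425 mm / 600 = -0.7083, 212 mm / 600 = 0.3533.

arm_command(
  plan=[
    [[-0.0667, 0.0333, 0, 0, 0, 0, -1], [-0.1333, 0.0667, 0, 0, 0, 0, -1], [-0.2, 0.1, 0, 0, 0, 0, -1], [-0.2667, 0.1333, 0, 0, 0, 0, -1], [-0.3333, 0.1667, 0, 0, 0, 0, -1], [-0.4, 0.2, 0, 0, 0, 0, -1], [-0.4667, 0.2333, 0, 0, 0, 0, -1], [-0.5333, 0.2667, 0, 0, 0, 0, -1], [-0.6, 0.3, 0, 0, 0, 0, -1], [-0.6583, 0.33, 0, 0, 0, 0, -1], [-0.6917, 0.3467, 0, 0, 0, 0, -1], [-0.7083, 0.3533, 0, 0, 0, 0, -1]],
  ],
  squeeze=20,
)

```text
time_s: 27.15
ee_pos: [0.6615, -0.1574, 0.2213]
eef_rot: [-3.14, -0.0, 1.569]
force: [-0.5, -0.4, -0.1]
grip_width: 0.0941
grip_force: 0.0
```

arm_command(
  plan=[
    [[0, 0, 0, 0, 0, 0, -1], [0, 0, 0, 0, 0, 0, -1], [0, 0, 0, 0, 0, 0, -1]],
  ],
)

```text
time_s: 27.45
ee_pos: [0.6611, -0.1542, 0.2228]
eef_rot: [3.141, -0.0, 1.572]
force: [-0.8, -0.1, 0.7]
grip_width: 0.0944
grip_force: 0.0
```

```bash
python3 look2.py w11 661 -155 40 8,30 13,17
```

```text
ee [ 661.1 -154.2  222.8] [ 3.141 -0.     1.572]
(8, 30) (array([ 660. , -155.3]), 52.2, 'box', array([ 660.5, -154.9]), array([50.8, 51.1]), 'z', np.float64(15.0), 1239)
(13, 17) (array([ 660.1, -155.4]), 52.1, 'box', array([ 660.5, -155.1]), array([50.8, 50.7]), 'z', np.float64(15.3), 925)
```

View pics/w11.png

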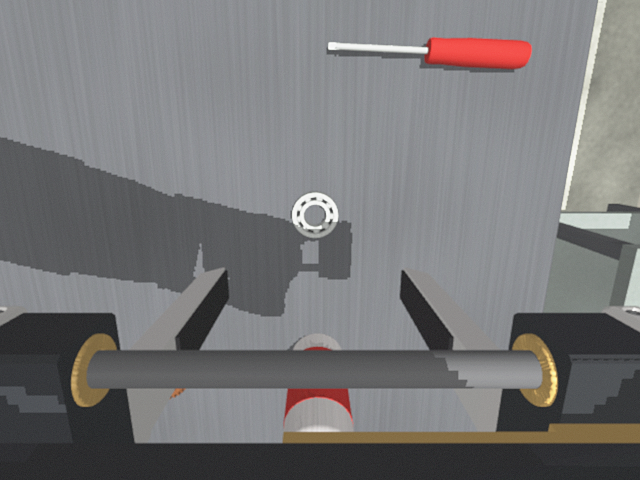

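The bearing is at (315,215) and the can at (318,385) behind it, about 140 mm clear. Descending.

In the tool's units: 218 mm / 600 = 0.3633, 216 mm / 600 = 0.36.

arm_command(
  plan=[
    [[-0.0017, 0.0005, 0.0833, 0, 0, 0, -1], [-0.0017, 0.0005, 0.1667, 0, 0, 0, -1], [-0.0017, 0.0005, 0.2417, 0, 0, 0, -1], [-0.0017, 0.0005, 0.3, 0, 0, 0, -1], [-0.0017, 0.0005, 0.3333, 0, 0, 0, -1], [-0.0017, 0.0005, 0.3517, 0, 0, 0, -1], [-0.0017, 0.0005, 0.36, 0, 0, 0, -1], [-0.0017, 0.0005, 0.3633, 0, 0, 0, -1], [-0.0017, 0.0005, 0.3633, 0, 0, 0, -1], [-0.0017, 0.0005, 0.3633, 0, 0, 0, -1]],
  ],
)

```text
time_s: 28.5
ee_pos: [0.6621, -0.1566, 0.0056]
eef_rot: [3.14, 0.0, 1.571]
force: [-0.3, -0.1, 0.7]
grip_width: 0.0942
grip_force: 0.0
```

arm_command(
  plan=[
    [[0, 0, 0, 0, 0, 0, 1], [0, 0, 0, 0, 0, 0, 1], [0, 0, 0, 0, 0, 0, 1], [0, 0, 0, 0, 0, 0, 1], [0, 0, 0, 0, 0, 0, 1], [0, 0, 0, 0, 0, 0, 1], [0, 0, 0, 0, 0, 0, 1], [0, 0, 0, 0, 0, 0, 1], [0, 0, 0, 0, 0, 0, 1]],
  ],
)

```text
time_s: 29.4
ee_pos: [0.6615, -0.1565, 0.0045]
eef_rot: [3.142, 0.0, 1.571]
force: [0.2, 0.2, 0.3]
grip_width: 0.0517
grip_force: 20.0
```

In the tool's units: 315 mm / 600 = 0.525, -205 mm / 600 = -0.3417.

arm_command(
  plan=[
    [[0, 0, -0.0417, 0, 0, 0, 1], [0, 0, -0.1083, 0, 0, 0, 1], [0, 0, -0.1833, 0, 0, 0, 1], [0, 0, -0.2583, 0, 0, 0, 1], [0.05, -0.0267, -0.3167, 0, 0, 0, 1], [0.1167, -0.0617, -0.3417, 0, 0, 0, 1], [0.1867, -0.1, -0.3417, 0, 0, 0, 1], [0.2567, -0.1367, -0.3417, 0, 0, 0, 1], [0.3267, -0.175, -0.3417, 0, 0, 0, 1], [0.3967, -0.2133, -0.3417, 0, 0, 0, 1], [0.4667, -0.25, -0.3417, 0, 0, 0, 1], [0.525, -0.2833, -0.3417, 0, 0, 0, 1]],
  ],
)

```text
time_s: 30.6
ee_pos: [0.4901, 0.1603, 0.2095]
eef_rot: [3.141, -0.0, 1.571]
force: [-0.6, 0.4, -1.3]
grip_width: 0.0521
grip_force: 20.0
```

In the tool's units: 80 mm / 600 = 0.1333, 75 mm / 600 = 0.125.

arm_command(
  plan=[
    [[0.0583, -0.03, 0, 0, 0, 0, 1], [0.1, -0.0533, 0, 0, 0, 0, 1], [0.125, -0.0667, 0, 0, 0, 0, 1], [0.1333, -0.07, 0, 0, 0, 0, 1], [0.1333, -0.07, 0, 0, 0, 0, 1], [0.1333, -0.07, 0, 0, 0, 0, 1]],
  ],
)

```text
time_s: 31.2
ee_pos: [0.4499, 0.2378, 0.2094]
eef_rot: [-3.142, 0.0, 1.57]
force: [-0.5, -0.1, -1.7]
grip_width: 0.0518
grip_force: 20.0
```

```bash
python3 look2.py w12 449 269 50 66,75 103,107.5 120,140;  python3 look2.py w12b 449 239 27 205,230 
```

```text
ee [449.9 237.8 209.4] [-3.142  0.     1.57 ]
(66, 75) (array([447.8, 269.5]), 74.1, 'box', array([447.9, 275. ]), array([73.2, 61.6]), 'z', np.float64(71.9), 626)
(103, 107.5) (array([447.7, 270.4]), 62.0, 'box', array([447.6, 270.7]), array([61.3, 60.3]), 'z', np.float64(106.1), 2237)
(120, 140) (array([448.1, 269.8]), 19.3, 'box', array([448.4, 270.2]), array([17.7, 17.3]), 'z', np.float64(126.0), 419)
ee [450.  237.7 209.4] [-3.142  0.     1.57 ]
(205, 230) (array([449. , 239.1]), 53.9, 'box', array([448.9, 239.1]), array([52.7, 52.2]), 'z', np.float64(219.8), 6776)
```

View pics/w12.png

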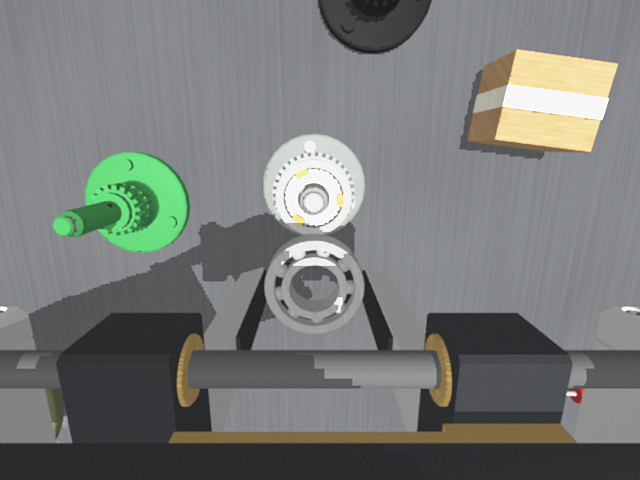

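The hub sits flat around the shaft at (314,200) and the bearing is held level at (315,285). It needs +31 mm in y and then goes down.

In the tool's units: 92 mm / 600 = 0.1533, 30.8 mm / 600 = 0.0513.

arm_command(
  plan=[
    [[0.025, -0.001, 0, 0, 0, 0, 1], [0.0467, -0.001, 0.0167, 0, 0, 0, 1], [0.0513, -0.001, 0.0417, 0, 0, 0, 1], [0.0513, -0.001, 0.0667, 0, 0, 0, 1], [0.0513, -0.001, 0.0883, 0, 0, 0, 1], [0.0513, -0.001, 0.105, 0, 0, 0, 1], [0.0513, -0.001, 0.1167, 0, 0, 0, 1], [0.0513, -0.001, 0.1267, 0, 0, 0, 1], [0.0513, -0.001, 0.135, 0, 0, 0, 1], [0.0513, -0.001, 0.1433, 0, 0, 0, 1], [0.0513, -0.001, 0.15, 0, 0, 0, 1], [0.0513, -0.001, 0.1533, 0, 0, 0, 1]],
  ],
)

```text
time_s: 32.5
ee_pos: [0.4489, 0.2692, 0.1172]
eef_rot: [-3.141, 0.0, 1.571]
force: [0.1, -0.4, -1.1]
grip_width: 0.0518
grip_force: 20.0
```

In the tool's units: 2.2 mm / 600 = 0.0037, 1.5 mm / 600 = 0.0025.

arm_command(
  plan=[
    [[0, 0, 0.0008, 0, 0, 0, 1], [0, 0, 0.0025, 0, 0, 0, 1], [0, 0, 0.0037, 0, 0, 0, 1], [0, 0, 0.0037, 0, 0, 0, 1], [0, 0, 0.0037, 0, 0, 0, 1]],
  ],
)

```text
time_s: 33.0
ee_pos: [0.449, 0.2693, 0.1153]
eef_rot: [3.141, -0.0, 1.571]
force: [0.1, 0.4, -2.7]
grip_width: 0.0519
grip_force: 20.0
```

In the tool's units: 1.2 mm / 600 = 0.002, 1 mm / 600 = 0.0017.

arm_command(
  plan=[
    [[0, 0, 0.0008, 0, 0, 0, 1], [0, 0, 0.0017, 0, 0, 0, 1], [0, 0, 0.002, 0, 0, 0, 1], [0, 0, 0.002, 0, 0, 0, 1]],
  ],
)

```text
time_s: 33.4
ee_pos: [0.449, 0.2693, 0.1142]
eef_rot: [3.141, -0.0, 1.571]
force: [-0.6, -0.4, 2.9]
grip_width: 0.0518
grip_force: 20.0
```

Seated (fz is now +2.9 N). Releasing and rising.

In the tool's units: -120 mm / 600 = -0.2, -115 mm / 600 = -0.1917.

arm_command(
  plan=[
    [[0, 0, 0, 0, 0, 0, 0.1], [0, 0, 0, 0, 0, 0, -0.4], [0, 0, 0, 0, 0, 0, -1], [0, 0, 0, 0, 0, 0, -1], [0, 0, 0, 0, 0, 0, -1], [0, 0, 0, 0, 0, 0, -1], [0, 0, -0.0333, 0, 0, 0, -1], [0, 0, -0.0917, 0, 0, 0, -1], [0, 0, -0.15, 0, 0, 0, -1], [0, 0, -0.1917, 0, 0, 0, -1], [0, 0, -0.2, 0, 0, 0, -1], [0, 0, -0.2, 0, 0, 0, -1]],
  ],
)

```text
time_s: 34.6
ee_pos: [0.449, 0.2693, 0.234]
eef_rot: [3.141, -0.0, 1.571]
force: [0.2, 0.6, -1.5]
grip_width: 0.0938
grip_force: 0.0
```

```bash
python3 look2.py w13 449 269.5 40 66,75 104,108 123.2,140
```

```text
ee [449.  269.3 234. ] [ 3.141 -0.     1.571]
(66, 75) (array([447.8, 269.5]), 74.3, 'box', array([447.8, 279.7]), array([73.7, 53.7]), 'z', np.float64(72.0), 685)
(104, 108) (array([447.6, 270.6]), 62.0, 'box', array([447.8, 274.6]), array([61.4, 54.1]), 'z', np.float64(106.3), 702)
(123.2, 140) (array([447.4, 270.5]), 52.2, 'box', array([447. , 270.6]), array([51.2, 51.8]), 'z', np.float64(125.4), 1875)
```

View pics/w13.png

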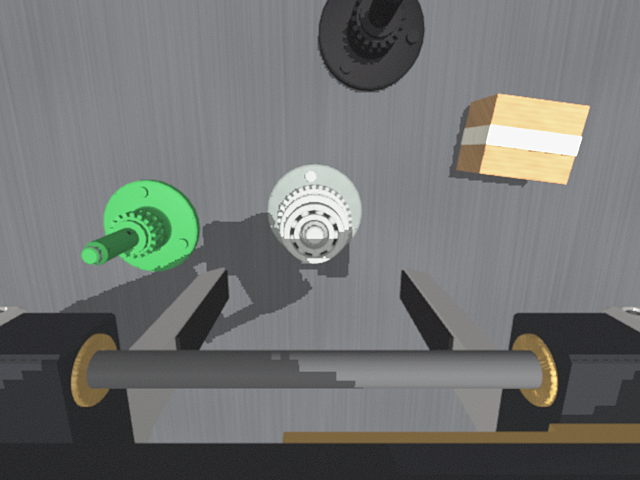

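The bearing is seated: top at 125.4, centred around the shaft at (315,235). Everything is released and clear of the gripper.

```bash
python3 -c "
from station import ctrl
print(ctrl.hand_in())"
```

```text
the job is handed in; nothing more can be done
None
```

I built up the shaft in order (gear, brass ring, hub, bearing), with each part seated and released, kept clear of the spray can, carton and screwdriver, and handed the job in at about 35 s; no verdict was shown.

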